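# Load the chuck key into the instrument case and set its transport lock

## Task

Push the transport lock slide on the instrument case fully open to its stop, then take the T-handled chuck key from the drying stand, lower it upright into the bore of the case until its collar rests on the deck (do not drop it), and push the slide fully home to its other stop so that its fork closes over the collar. Leave the other driver in the stand and the instruments lying around where they are.

Things in the scene. Friction and masses are not known exactly. Their poses are not given: they have to be found in the camera images.
- case: Violet polycarbonate instrument case base, fixed: block 130 (its x) x 260 (its y) x 45 mm high, 6 mm rim round the deck. Origin: centre of its underside; z up. The bore is near its -y end; the transport lock slides along y between two aluminium rails (6 mm wide, 21 mm above the deck, at x = +-31, y = -45 to 120 mm; a cross stop at y = 117).
- bore (a point): Centre of the mouth of the round bore in the case's deck, at (0, -80, 45) mm in the case's frame. Bore 22 mm in diameter, 36 mm deep, 2 mm chamfer; its axes are the case's axes.
- lock (a joint): Travel of the steel lock slide, m: 0 = fully open stop (case +y), 0.07 = fully home, locked stop (case -y). Starts part way, fork over the bore; stays where left, drags 2 to 3 N. Plate 52 mm wide, 6 thick, top 16 mm above the deck; two tines in front, gap 26 mm, underside 10 mm above the deck, ends 110 mm from the grip's centre (20 mm past the bore's centre when locked).
- lock_grip (a point): Centre of the top of the slide's upright black grip fin: 42 mm wide (case x), 12 mm thick along the travel (case y), 32 mm tall above the slide's plate; this point is 93 mm above the counter, at (0, 80 - travel, 93) mm in the case's frame, axes as the case. The plate reaches 55 mm from it towards the bore, 25 mm behind it. Closed fingers set down beside it can push it either way.
- stand: White plastic drying stand fixed to the counter: block 160 (its x) x 80 (its y) x 40 mm high with two 22 mm bores, 34 mm deep, at x = -42 and +42 mm. Origin: centre of its underside.
- key: Matte titanium T-handled chuck key, 102 mm long, 130 to 215 g, upright in either of the stand's bores. Origin: centre of the foot's underside; z up the shank. Foot 18 mm diameter up to z = 30 (tapered to 10 mm in the lowest 8), toothed collar 36 mm diameter z = 30 to 36, shank 16 mm diameter, cross bar on top. Seated, the collar rests on the block's top, origin 30 mm below that.
- key_bar (a point): Centre of the key's cross bar, 95 mm above the key's origin: bar 74 mm long along the key's x, 13 mm wide (key's y), 14 mm high. To be gripped across its width from above.
- driver: Matte titanium driver handle with no cross bar, 68 mm long, a rounded knob (28 mm in diameter) on the same collar and foot as the key, standing in the stand's other bore; its top is 38 mm above the stand. Stays there. Origin: centre of the underside of its foot.
- speculum: Polished steel nasal speculum, about 150 x 58 x 14 mm, lying on the counter between the stand and the case. Not to be disturbed. Origin near its middle, underside.
- hemostat: Steel mosquito hemostat, about 145 x 70 x 8 mm, lying on the counter beyond the work. Not to be disturbed.
- bowl: Small round steel bowl, 100 mm in diameter, 45 mm high, standing beyond the case. Not to be disturbed.
Things that resemble listed ones, but are neither listed nor needed, are in the scene too. Leave any green look-alike of the key alone. What is shaped like the driver but blue is not meant.

How it is judged:
On the way, in this order (a step that is already met when the one before it is completed fails the run):
1. the lock slide is at its open stop (joint below 3 mm) (value of joint lock below 0.003 m), for 0.1 s.
2. the key stands in the case's bore with its collar on the deck, released (horizontal distance between key and bore below 0.005 m and z of key in the frame of bore below -0.0275 m and angle between key's own z axis and vertical below 0.1 rad and contact force between the fingers and key below 0.1 N), for 0.2 s.
At the end, for the whole second after the job is handed in: The lock slide is within 3 mm of its home (locked) stop, the key stands at rest in the case's bore, collar within 2.5 mm of the deck, foot within 5 mm of the bore's axis and upright within 0.1 rad; the driver still stands in its bore (value of joint lock above 0.067 m and horizontal distance between key and bore below 0.005 m and z of key in the frame of bore below -0.0275 m and angle between key's own z axis and vertical below 0.1 rad and linear speed of key below 0.02 m/s and angle between driver's own z axis and vertical below 0.15 rad and distance of driver from where it was at the start of the episode below 0.02 m); the robot touches nothing.
It fails at once if the key is dropped (moves faster than 0.5 m/s while the fingers do not touch it) (contact force between the fingers and key below 0.05 N and linear speed of key above 0.5 m/s).
It fails at once if the key is tipped over (more than 0.8 rad) (angle between key's own z axis and vertical above 0.8 rad).
It fails at once if a bystander (driver, speculum, hemostat or bowl) is moved more than 20 mm (distance of any of driver, speculum, hemostat, bowl from where it was at the start of the episode above 0.02 m).
It also fails if it takes over 64 s, if anything falls off the work surface, if the arm or the gripper's body presses on something with over 40 N, if the wrist force passes 120 N, or if a joint passes its speed limit or range.

## Robot

A 7-joint arm with a two-finger parallel gripper is mounted at the origin on the work surface. World frame = base frame: x ahead of the robot, y to its left, z up, the work surface at z = 0. Lengths are in m, angles in rad, forces in N, time in s.
With the tool pointing down it reaches from about 0.4 to 0.875 m from the base axis. Payload 19.3 kg.
Tool frame: the origin (TCP) lies at the very end of the fingers, on their centre line; the grasp point (between the pads) lies 19 mm behind it; z points along the fingers, y is the line along which they close (so a half turn about z gives the same grasp; the last joint's range is limited). The gripper opens to 85 mm and grips with 20 to 120 N. Pads are 22 mm wide; open, the fingers measure 114 mm over their backs; the gripper's body (76 mm by 85 mm) begins 54 mm behind the grasp point. The pads swing forward as they close: fully open they stand 13 mm farther back than shut.
Start: joints at [1.085, 0.521, -0.036, 1.599, 0.021, 1.021, -0.113], TCP at [0.252, -0.572, 0.231] pointing down, gripper open.
Joint ranges: [-2.91, 2.91], [-0.3, 2.13], [-1.5, 1.42], [0.17, 2.43], [-1.26, 4.41], [0.16, 1.93], [-2.52, 2.52]. Speed limits (rad/s): [1.89, 1.89, 2.39, 2.39, 3.01, 3.01, 3.01].

## Interface

Orientations are given as [roll, pitch, yaw] about the fixed x, y, z axes, in that order (R = Rz(yaw) Ry(pitch) Rx(roll)).
In Python, from workcell import observe, grab_frame, job_done gives the robot as it stands.
- The arm moves only by the tool move_arm, never from a script. Its argument "plan" is a list that holds one entry, the list of rows, each a list of 7 numbers: the shift along the tool's x, y, z each as a share of 0.02 m, from -1 to 1, then the turn, a rotation vector about the tool's x, y, z each as a share of 6 degrees, from -1 to 1, then the opening, from -1 (shut) to 1 (fully open). A call has exactly 10 rows; each row shifts and turns the commanded pose from where the row before left it, along the tool's axes as they then stand; what a row does not reach is not made up. A row lasts 1/10 s, in which the tool goes at most 50 mm and 8.59 degrees, less where a joint would pass 70% of its speed; a pose out of reach is approached as far as the arm can. A call with a number of a shift or a turn outside -1 to 1 is refused whole. A call with a gripper value outside its range is refused whole. The fingers move at their own pace and stop on an object; "grip_force" is the grip in N (left out, the last holds). Time passes only in rows, so rows that do not move let the fingers close, or fill a call up. It gives the time, the measured TCP pose, the force, the opening and the grip force at its end, in the units of the state.
- observe(): the state, without advancing time (a new reading comes with each control period).
- grab_frame(name): name is "scene" or "top" or "wrist"; returns a dict with "color" (480x640x3 uint8, red, green, blue), "intrinsics" (3x3 intrinsics, pixels), "position" and "orientation" of the camera in the world; the wrist camera has in their place "tool_from_camera" (4x4, takes a point from camera to tool coordinates, whose origin is the TCP and whose axes are the flange's). Camera axes: x right, y down, z forward; pixel columns grow to the right and rows downward; lengths in m; the calibration is good to about 2 mm. A picture is of the moment at which its call begins: read the wrist's pose just before it. There is no depth.
- job_done(): hands the job in; it is judged then, once.
The state is a dict: "clock": time; "qpos": joint angles; "qd": joint speeds; "joint_efforts": joint torques, N m; "position": TCP position; "tool_rot": TCP orientation; "force": force on the tool from outside, world axes, zero at the start; "moment": the same for the moment, N m; "grip_width": finger opening in m; "finger_force": force on a finger pad.
Only numpy, scipy, OpenCV 4.12 (cv2) and the standard library are available. Lean on these libraries where they do the work, as an engineer would, in place of code of your own. Each camera call takes 0.05 s, during which the arm holds its last target. There are 200 camera calls.

## Working session

There is one attempt and no reset: what is moved stays moved. The work goes in short steps, Python scripts to look and compute and a tool call to move; the robot and the scene stay as the last step left them, time stands still between calls to the robot, and variables do not carry over. Pictures are saved under pics/ and viewed, at most 11 in all, crops included, and the job is handed in when it is done.

Besides the shell and the picture viewer there is one more tool, called by a JSON object that holds its "fn" and its "kwargs". move_arm: Moves the arm, as the interface text tells. Shift numbers are shares of 0.02 m and turn numbers shares of 6 degrees, none past 1 either way. Its arguments: {"type":"object","properties":{"plan":{"type":"array"},"grip_force":{"type":"number"}},"required":["plan"]}

```bash
mkdir -p pics; python3 - <<'E'
from workcell import *
import cv2,pickle
s=observe();print({k:s[k] for k in('clock','position','tool_rot','grip_width','force')})
d={}
for n in('scene','top'):
    f=grab_frame(n);d[n]=f
    cv2.imwrite(f'pics/{n}0.png',f['color'][:,:,::-1]);print(n,f['intrinsics'],f['position'],f['orientation'])
pickle.dump(d,open('f0.pkl','wb'))
E
```

```text
{'clock': 0.0, 'position': array([ 0.25225771, -0.57146571,  0.23073448]), 'tool_rot': array([-3.14047143e+00,  6.28531484e-05,  4.15747484e-01]), 'grip_width': 0.0856367590581618, 'force': array([-0.43354895, -0.62665253,  0.22519078])}
scene [[531.44741389   0.         312.63696482]
 [  0.         531.44741389 243.51817677]
 [  0.           0.           1.        ]] [1.17887572 0.25777529 0.72680666] [-2.3506819  -0.00912959  2.04233289]
top [[561.66113021   0.         314.5386318 ]
 [  0.         561.66113021 233.02240659]
 [  0.           0.           1.        ]] [ 0.40473573 -0.01984978  1.04482917] [-2.97313803 -0.02912525 -1.55750065]
```

View pics/scene0.png

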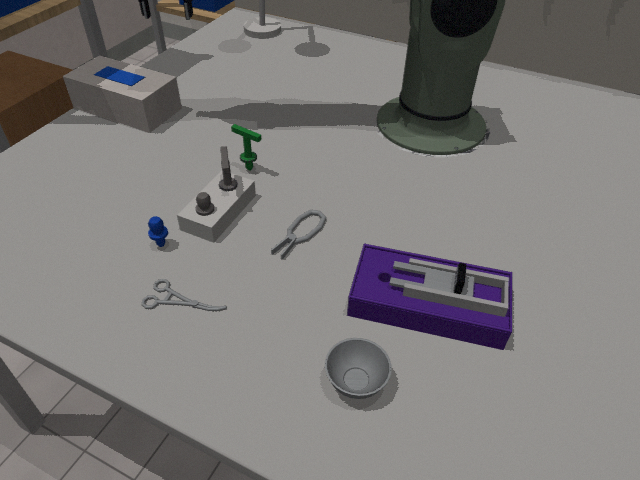

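View pics/top0.png

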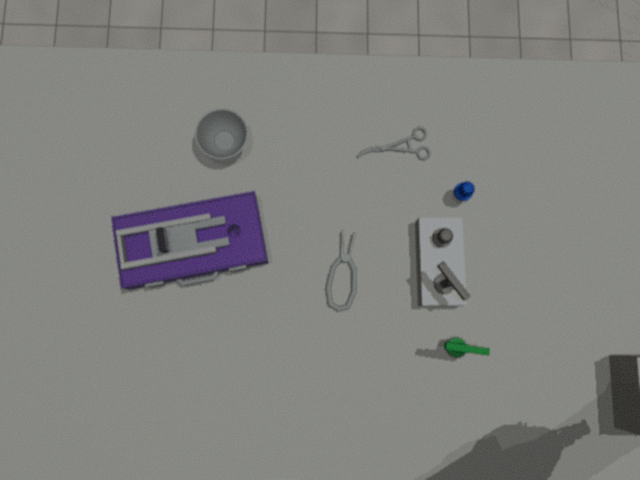

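```bash
cat > h.py <<'E'
import numpy as np,cv2
from scipy.spatial.transform import Rotation as R
def crop(img,x0,y0,w,h,k):
    c=cv2.resize(img[y0:y0+h,x0:x0+w],None,fx=k,fy=k,interpolation=cv2.INTER_CUBIC)
    for x in range((x0+9)//10*10,x0+w,10):
        cv2.line(c,((x-x0)*k,0),((x-x0)*k,9 if x%50 else 20),(0,255,255),1)
        if x%20==0: cv2.putText(c,str(x),((x-x0)*k,20),0,.35,(0,255,255))
    for y in range((y0+9)//10*10,y0+h,10):
        cv2.line(c,(0,(y-y0)*k),(9,(y-y0)*k),(0,255,255),1)
        if y%20==0: cv2.putText(c,str(y),(10,(y-y0)*k+4),0,.35,(0,255,255))
    return c
def hcat(a,b):
    H=max(a.shape[0],b.shape[0]);p=lambda c:cv2.copyMakeBorder(c,0,H-c.shape[0],0,0,0)
    return np.hstack([p(a),p(b)])
def ray(f,u,v):
    K=f['intrinsics'];d=np.linalg.solve(K,[u,v,1.]);return np.array(f['position']),R.from_euler('xyz',f['orientation']).apply(d)
def atz(f,u,v,z):
    o,d=ray(f,u,v);return o+d*(z-o[2])/d[2]
def tri(rs):
    A=0;b=0
    for o,d in rs:
        d=d/np.linalg.norm(d);P=np.eye(3)-np.outer(d,d);A=A+P;b=b+P@o
    p=np.linalg.solve(A,b);return p,[np.linalg.norm((np.eye(3)-np.outer(d,d)/(d@d))@(p-o)) for o,d in rs]
def proj(f,p):
    c=R.from_euler('xyz',f['orientation']).inv().apply(np.array(p)-f['position']);q=f['intrinsics']@c;return q[:2]/q[2]
E
python3 - <<'E'
from h import *
import pickle
d=pickle.load(open('f0.pkl','rb'))
t=d['top']['color'][:,:,::-1];s=d['scene']['color'][:,:,::-1]
t=cv2.convertScaleAbs(t,alpha=1.3);s=cv2.convertScaleAbs(s,alpha=1.2)
cv2.imwrite('pics/t1.png',hcat(crop(t,105,185,170,110,3),crop(t,405,205,95,110,3)))
cv2.imwrite('pics/s1.png',hcat(crop(s,345,240,172,110,3),crop(s,175,115,92,130,3)))
E
```

```text
(no output)
```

View pics/t1.png

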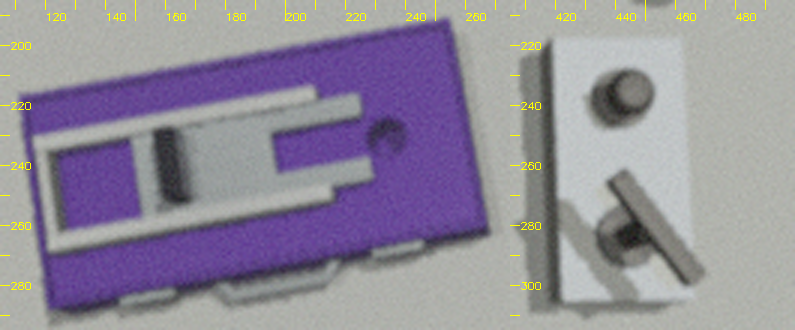

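View pics/s1.png

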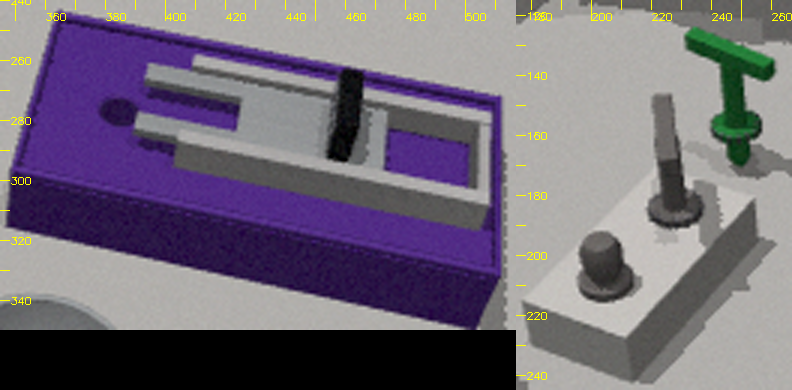

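```bash
cat > fit.py <<'E'
from h import *
import pickle
from scipy.optimize import least_squares
d=pickle.load(open('f0.pkl','rb'));T,S=d['top'],d['scene']
def W(p,X): c,s=np.cos(p[2]),np.sin(p[2]);X=np.array(X)/1000;return np.array([p[0]+c*X[0]-s*X[1],p[1]+s*X[0]+c*X[1],X[2]])
case=[(T,(0,-80,45),233.3,230.7),(S,(0,-80,45),384.3,277),
(T,(34,-45,66),210,214.3),(T,(-34,-45,66),216.7,251.7),(T,(34,120,66),116.7,230.7),(T,(-34,120,66),122.3,268.3),
(S,(34,-45,66),403.3,285.7),(S,(34,120,66),508.3,307.7),(S,(-34,-45,66),410,258.3),(S,(-34,120,66),509,277.3),
(T,(65,130,'h'),112.3,217.3),(T,(65,-130,'h'),254.3,191.7),(T,(-65,-130,'h'),267.7,262.7),(T,(-65,130,'h'),121.7,287.7),
(S,(65,130,'h'),510.7,331.7),(S,(-65,130,'h'),511.7,272.3),(S,(-65,-130,'h'),365,244),(S,(65,-130,'h'),349,296.7),
(T,(26,-30,61,'t'),225,217),(T,(-26,-30,61,'t'),229.3,244.3),(T,(26,105,61,'t'),149.3,230.7),(T,(-26,105,61,'t'),153.3,257.3)]
def res(p,full=0):
    r=[]
    for f,X,u,v in case:
        X=list(X)
        if X[2]=='h':X[2]=p[4]*100
        if len(X)==4:X=[X[0],X[1]-p[3]*100,X[2]]
        r.append(proj(f,W(p,X))-(u,v))
    return np.array(r) if full else np.ravel(r)
s=least_squares(res,[.45,.3,0.1,.3,.5],loss='soft_l1');p=s.x
print('case',p.round(4),'\n',res(p,1).round(1).tolist())
print('bore',W(p,(0,-80,45)),tri([ray(T,233.3,230.7),ray(S,384.3,277)]))
st=[(T,(40,-80),419,217.7),(T,(-40,-80),461.7,218.3),(T,(-40,80),466.7,305),(T,(40,80),421.7,305.7)]
def rs(q,full=0):
    # stand x along world -x approx (a=x', b) corners in (y,x)
    r=[]
    for f,(b,a),u,v in ST: r.append(proj(f,W(q,(a,b,40)))-(u,v))
    return np.ravel(r)
# image up=+x world, image right=-y world ; stand x axis ~ world x
ST=[(T,(40,80),419,217.7),(T,(-40,80),461.7,218.3),(T,(-40,-80),466.7,305),(T,(40,-80),421.7,305.7),(S,(-40,80),177.3,215.7),(S,(40,80),213,226.7),(S,(40,-80),254.7,181)]
q=least_squares(rs,[.4,-.3,0],loss='soft_l1').x
print('stand',q.round(4),rs(q).round(1).tolist(),'bores',W(q,(42,0,40)),W(q,(-42,0,40)))
print('collar',tri([ray(T,444,284),ray(S,230,184.3)]))
a,b=atz(T,441.7,264.3,.112),atz(T,466.3,297.7,.112)
print('bar',a,b,(a+b)/2,np.linalg.norm(a-b),'yaw',np.degrees(np.arctan2(*(b-a)[1::-1])))
E
python3 fit.py
```

```text
case [0.5596 0.1757 0.2019 0.3899 0.4887] 
 [[1.2, 0.6], [0.9, -0.6], [0.4, -0.1], [-0.1, 0.0], [0.2, 0.3], [-0.2, 0.7], [0.8, 1.4], [-0.2, 1.2], [-0.0, -0.1], [-0.3, 0.6], [-0.2, -0.4], [1.4, -0.3], [0.4, -1.4], [0.0, 0.7], [0.8, 0.6], [0.5, 0.4], [-0.6, -0.4], [-0.3, 0.2], [-0.0, -0.3], [0.5, 0.9], [-0.2, -0.3], [-0.0, 1.9]]
bore [0.57568507 0.09736999 0.045     ] (array([0.57728203, 0.09804075, 0.04508068]), [np.float64(0.0016406586853072516), np.float64(0.0016406586853072275)])
stand [ 0.5287 -0.2796  0.0209] [-0.1, 0.1, 0.5, -0.6, 0.1, 0.4, 0.7, 0.0, 0.6, -0.1, -0.2, 1.5, 0.9, 0.2] bores [ 0.57071638 -0.27875124  0.04      ] [ 0.48673478 -0.28050928  0.04      ]
collar (array([ 0.48656171, -0.27926009,  0.04507793]), [np.float64(0.0006331738139945155), np.float64(0.000633173813994508)])
bar [ 0.51437548 -0.25940429  0.112     ] [ 0.45911353 -0.29928142  0.112     ] [ 0.4867445  -0.27934285  0.112     ] 0.0681474051198968 yaw -144.18571100151755
```

{"fn": "move_arm", "kwargs": {"plan": [[[0,0,0,0,0,0.68,-1],[0,0,0,0,0,0.68,-1],[0,0,0,0,0,0.68,-1],[0.66,-1,0,0,0,0,-1],[0.66,-1,0,0,0,0,-1],[0.66,-1,0,0,0,0,-1],[0.66,-1,0,0,0,0,-1],[0.66,-1,0,0,0,0,-1],[0.66,-1,0,0,0,0,-1],[0.66,-1,0,0,0,0,-1]]]}}

```text
clock: 1.1
position: [0.315, -0.415, 0.2311]
tool_rot: [-3.141, 0.0, 0.202]
force: [0.3, 0.2, -0.3]
grip_width: -0.0002
finger_force: 0.0
```

{"fn": "move_arm", "kwargs": {"plan": [[[0.66,-1,0,0,0,0,-1],[0.66,-1,0,0,0,0,-1],[0.66,-1,0,0,0,0,-1],[0.66,-1,0,0,0,0,-1],[0.66,-1,0,0,0,0,-1],[0.66,-1,0,0,0,0,-1],[0.66,-1,0,0,0,0,-1],[0.66,-1,0,0,0,0,-1],[0.66,-1,0,0,0,0,-1],[0.66,-1,0,0,0,0,-1]]]}}

```text
clock: 2.1
position: [0.4042, -0.1926, 0.2312]
tool_rot: [-3.141, 0.0, 0.202]
force: [0.2, 0.9, 0.5]
grip_width: -0.0
finger_force: 0.0
```

{"fn": "move_arm", "kwargs": {"plan": [[[0.66,-1,0,0,0,0,-1],[0.66,-1,0,0,0,0,-1],[0.66,-1,0,0,0,0,-1],[0.66,-1,0,0,0,0,-1],[0.66,-1,0,0,0,0,-1],[0.66,-1,0,0,0,0,-1],[0.66,-1,0,0,0,0,-1],[0.66,-1,0,0,0,0,-1],[0.66,-1,0,0,0,0,-1],[0.66,-1,0,0,0,0,-1]]]}}

```text
clock: 3.1
position: [0.4933, 0.0297, 0.2312]
tool_rot: [-3.142, 0.0, 0.202]
force: [-0.7, -0.2, -0.3]
grip_width: -0.0002
finger_force: 0.0
```

{"fn": "move_arm", "kwargs": {"plan": [[[0.66,-1,0,0,0,0,-1],[0.66,-1,0,0,0,0,-1],[0.66,-1,0,0,0,0,-1],[0.66,-1,0,0,0,0,-1],[0.66,-1,0,0,0,0,-1],[0.66,-1,0,0,0,0,-1],[0.66,-1,0,0,0,0,-1],[0,0,0,0,0,0,-1],[0,0,0,0,0,0,-1],[0,0,0,0,0,0,-1]]]}}

```text
clock: 4.1
position: [0.5554, 0.1835, 0.2312]
tool_rot: [3.141, 0.001, 0.201]
force: [0.8, -0.7, 0.2]
grip_width: 0.0001
finger_force: 0.0
```

```bash
cat > w.py <<'E'
from h import *
from workcell import *
def wrist():
    s=observe();f=grab_frame('wrist');M=np.array(f['tool_from_camera']);Rt=R.from_euler('xyz',s['tool_rot'])
    f['position']=np.array(s['position'])+Rt.apply(M[:3,3]);f['orientation']=(Rt*R.from_matrix(M[:3,:3])).as_euler('xyz');return f
def case(X,p=(.5596,.1757,.2019)):
    c,s=np.cos(p[2]),np.sin(p[2]);X=np.array(X)/1000;return np.array([p[0]+c*X[0]-s*X[1],p[1]+s*X[0]+c*X[1],X[2]])
E
python3 - <<'E'
from w import *
import pickle
f=wrist();pickle.dump(f,open('w1.pkl','wb'));im=f['color'][:,:,::-1].copy()
print(f['position'],f['orientation'],f['intrinsics'][0])
for X in [(0,-80,45),(34,-45,66),(-34,-45,66),(34,120,66),(-34,120,66),(21,47,93),(-21,47,93),(-21,35,93),(21,35,93),(26,-69,61),(-26,-69,61)]:
    u=proj(f,case(X));print(X,u.round(1));cv2.drawMarker(im,tuple(int(round(a)) for a in u),(0,0,255),0,9,1)
cv2.imwrite('pics/w1.png',im)
E
```

```text
[0.62629937 0.19809947 0.37277363] [ 2.84823840e+00 -1.76003158e-03 -1.37118707e+00] [385.61274873   0.         325.82709738]
(0, -80, 45) [427.6 209.5]
(34, -45, 66) [393.2 172.9]
(-34, -45, 66) [389.3 254.6]
(34, 120, 66) [183.9 173.4]
(-34, 120, 66) [192.7 255.1]
(21, 47, 93) [272.7 195.5]
(-21, 47, 93) [275.1 250.1]
(-21, 35, 93) [290.8 250.1]
(21, 35, 93) [289.2 195.4]
(26, -69, 61) [421.4 182.1]
(-26, -69, 61) [417.1 243.7]
```

View pics/w1.png

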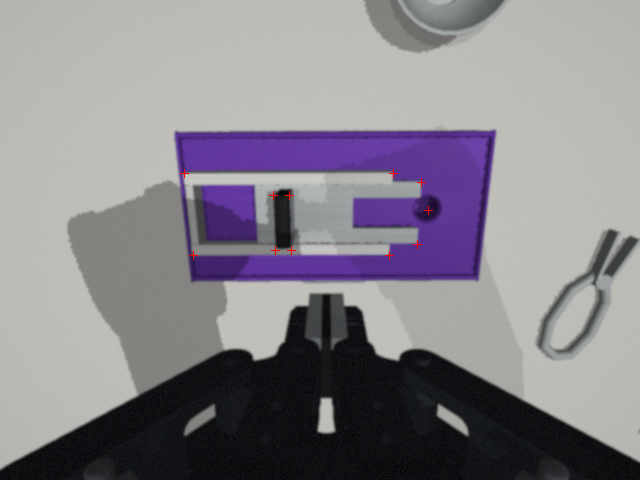

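{"fn": "move_arm", "kwargs": {"plan": [[[0.12,0,1,0,0,0,-1],[0,0,1,0,0,0,-1],[0,0,1,0,0,0,-1],[0,0,1,0,0,0,-1],[0,0,1,0,0,0,-1],[0,0,1,0,0,0,-1],[0,0,1,0,0,0,-1],[0,0,0.9,0,0,0,-1],[0,0,0,0,0,0,-1],[0,0,0,0,0,0,-1]]]}}

```text
clock: 5.15
position: [0.558, 0.1845, 0.0738]
tool_rot: [3.142, 0.0, 0.201]
force: [0.1, 0.0, 0.6]
grip_width: 0.0
finger_force: 0.0
```

{"fn": "move_arm", "kwargs": {"plan": [[[0,-0.25,0,0,0,0,-1],[0,-0.25,0,0,0,0,-1],[0,-0.25,0,0,0,0,-1],[0,-0.25,0,0,0,0,-1],[0,-0.25,0,0,0,0,-1],[0,-0.25,0,0,0,0,-1],[0,-0.25,0,0,0,0,-1],[0,-0.25,0,0,0,0,-1],[0,-0.25,0,0,0,0,-1],[0,0,0,0,0,0,-1]]]}}

```text
clock: 6.15
position: [0.5486, 0.2301, 0.0732]
tool_rot: [-3.141, 0.0, 0.203]
force: [-0.3, -0.3, -0.3]
grip_width: -0.0003
finger_force: 0.0
```

{"fn": "move_arm", "kwargs": {"plan": [[[0,-0.1,0,0,0,0,-1],[0,-0.1,0,0,0,0,-1],[0,0,0,0,0,0,-1],[0,0,0,0,0,0,-1],[0,0,0,0,0,0,-1],[0,0,0,0,0,0,-1],[0,0,0,0,0,0,-1],[0,0,0,0,0,0,-1],[0,0,0,0,0,0,-1],[0,0,0,0,0,0,-1]]]}}

```text
clock: 7.15
position: [0.5481, 0.233, 0.0733]
tool_rot: [-3.142, -0.0, 0.202]
force: [-0.5, 0.8, -0.8]
grip_width: 0.0001
finger_force: 0.0
```

```bash
python3 - <<'E'
from w import *
f=grab_frame('top');t=cv2.convertScaleAbs(f['color'][:,:,::-1],alpha=1.3)
g=wrist();w=g['color'][:,:,::-1]
for t0 in (0,3,6): print(t0,[proj(g,case((x,80-t0-39*0+25,61))).round(1).tolist() for x in(26,-26)], [proj(g,case((x,-30-t0,61))).round(1).tolist() for x in(26,-26)])
for t0 in (0,3,6): print('top',t0,[proj(f,case((x,105-t0,61))).round(1).tolist() for x in(26,-26)], [proj(f,case((x,-30-t0,61))).round(1).tolist() for x in(26,-26)])
cv2.imwrite('pics/t2.png',hcat(crop(t,105,185,170,110,3),cv2.resize(w,(288,216))))
E
```

```text
0 [[214.0, 242.5], [223.7, 351.6]] [[537.6, 242.0], [519.7, 351.1]]
3 [[221.2, 242.5], [230.3, 351.6]] [[544.7, 241.9], [526.2, 351.1]]
6 [[228.4, 242.5], [236.9, 351.6]] [[551.9, 241.9], [532.8, 351.0]]
top 0 [[127.0, 234.4], [131.0, 263.3]] [[203.2, 220.7], [207.8, 249.2]]
top 3 [[128.7, 234.1], [132.7, 263.0]] [[204.9, 220.4], [209.5, 248.9]]
top 6 [[130.4, 233.8], [134.4, 262.7]] [[206.6, 220.1], [211.2, 248.6]]
```

View pics/t2.png

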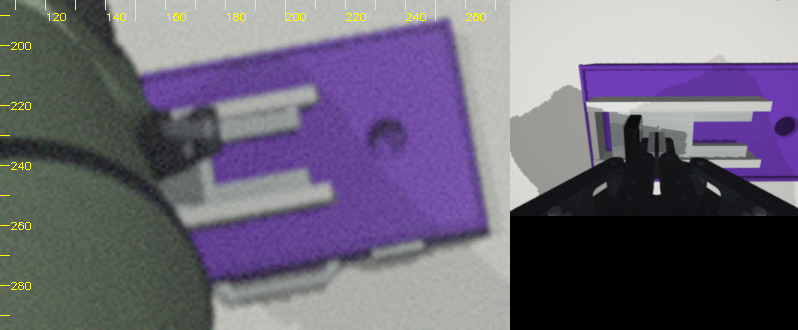

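{"fn": "move_arm", "kwargs": {"plan": [[[0,-0.1,0,0,0,0,-1],[0,0,0,0,0,0,-1],[0,0,0,0,0,0,-1],[0,-0.05,0,0,0,0,-1],[0,0,0,0,0,0,-1],[0,0,0,0,0,0,-1],[0,0,0,0,0,0,-1],[0,0,0,0,0,0,-1],[0,0,0,0,0,0,-1],[0,0,0,0,0,0,-1]]]}}

```text
clock: 8.25
position: [0.5475, 0.2359, 0.0733]
tool_rot: [3.142, 0.0, 0.202]
force: [0.2, -2.1, -0.0]
grip_width: 0.0
finger_force: 1.4
```

{"fn": "move_arm", "kwargs": {"plan": [[[0,-0.05,0,0,0,0,-1],[0,0,0,0,0,0,-1],[0,-0.05,0,0,0,0,-1],[0,0,0,0,0,0,-1],[0,-0.05,0,0,0,0,-1],[0,0,0,0,0,0,-1],[0,0,0,0,0,0,-1],[0,0,0,0,0,0,-1],[0,0,0,0,0,0,-1],[0,0,0,0,0,0,-1]]]}}

```text
clock: 9.25
position: [0.5474, 0.2362, 0.0732]
tool_rot: [3.139, 0.001, 0.2]
force: [2.9, -15.6, 3.5]
grip_width: 0.0002
finger_force: 7.9
```

{"fn": "move_arm", "kwargs": {"plan": [[[0,0.3,0,0,0,0,-1],[0,0,-1,0,0,0,-1],[0,0,-1,0,0,0,-1],[0,0,-1,0,0,0,-1],[-0.34,1,-0.8,0,0,0,-1],[-0.34,1,-0.8,0,0,0,-1],[-0.34,1,-0.8,0,0,0,-1],[-0.34,1,-0.8,0,0,0,-1],[-0.34,1,-0.8,0,0,0,-1],[-0.34,1,-0.8,0,0,0,-1]]]}}

```text
clock: 10.25
position: [0.532, 0.1069, 0.2301]
tool_rot: [-3.141, -0.0, 0.203]
force: [1.6, 0.1, 0.9]
grip_width: 0.0001
finger_force: 0.0
```

{"fn": "move_arm", "kwargs": {"plan": [[[-0.34,1,0,0,0,0,-1],[-0.34,1,0,0,0,0,-1],[-0.34,1,0,0,0,0,-1],[-0.34,1,0,0,0,0,-1],[-0.34,1,0,0,0,0,-1],[-0.34,1,0,0,0,0,-1],[-0.34,1,0,0,0,0,-1],[-0.34,1,0,0,0,0,-1],[-0.34,1,0,0,0,0,-1],[-0.34,1,0,0,0,0,-1]]]}}

```text
clock: 11.25
position: [0.5058, -0.1027, 0.2295]
tool_rot: [-3.141, -0.001, 0.203]
force: [0.1, -0.6, -0.3]
grip_width: 0.0001
finger_force: 0.0
```

{"fn": "move_arm", "kwargs": {"plan": [[[-0.34,1,0,0,0,0,0],[-0.34,1,0,0,0,0,0],[-0.34,1,0,0,0,0,0],[-0.34,1,0,0,0,0,0],[-0.34,1,0,0,0,0,0],[-0.34,1,0,0,0,0,0],[0,0,0,0,0,-1,0],[0,0,0,0,0,-1,0],[0,0,0,0,0,-1,0],[0,0,0,0,0,-1,0]]]}}

```text
clock: 12.25
position: [0.4901, -0.2277, 0.2294]
tool_rot: [-3.142, -0.001, 0.626]
force: [0.0, 0.3, 0.8]
grip_width: 0.043
finger_force: 0.0
```

```bash
python3 - <<'E'
from w import *
import pickle
s=observe();print(s['clock'],s['position'],s['tool_rot'],s['grip_width'])
f=wrist();pickle.dump(f,open('w2.pkl','wb'));im=f['color'][:,:,::-1].copy()
b=np.array([.4867,-.280,.112]);e=np.array([np.cos(.625),np.sin(.625),0])*.037
for X in (b,b+e,b-e,[.4867,-.280,.046]):
    u=proj(f,X);print(u.round(1));cv2.drawMarker(im,tuple(int(round(a)) for a in u),(0,0,255),0,9,1)
cv2.imwrite('pics/w2.png',im)
E
```

```text
12.25 [ 0.49013625 -0.22765147  0.22937549] [-3.14159078e+00 -7.15289872e-04  6.25904894e-01] 0.04299111627239376
[382.3 278.7]
[384.5 229.1]
[380.3 324.5]
[371.8 250.4]
```

View pics/w2.png

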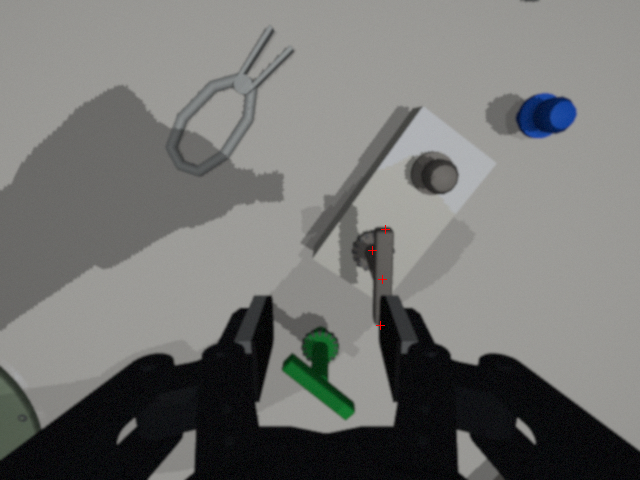

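{"fn": "move_arm", "kwargs": {"plan": [[[-0.56,0.68,0,0,0,0,0],[-0.56,0.68,0,0,0,0,0],[-0.55,0.69,0,0,0,0,0],[0,0,1,0,0,0,0],[0,0,1,0,0,0,0],[0,0,1,0,0,0,0],[0,0,1,0,0,0,0],[0,0,0,0,0,0,0],[0,0,0,0,0,0,0],[0,0,0,0,0,0,0]]]}}

```text
clock: 13.3
position: [0.4871, -0.281, 0.1504]
tool_rot: [3.14, -0.001, 0.62]
force: [0.1, -0.4, 0.0]
grip_width: 0.0426
finger_force: 0.0
```

```bash
python3 - <<'E'
from w import *
f=wrist();im=f['color'][:,:,::-1].copy()
b=np.array([.4867,-.280,.112]);e=np.array([np.cos(.625),np.sin(.625),0])*.037
for X in (b,b+e,b-e):
    u=proj(f,X);print(u.round(1));cv2.drawMarker(im,tuple(int(round(a)) for a in u),(0,0,255),0,9,1)
cv2.imwrite('pics/w3.png',im)
E
```

```text
[324.5 276.2]
[323.9 203.3]
[325.  341.4]
```

View pics/w3.png

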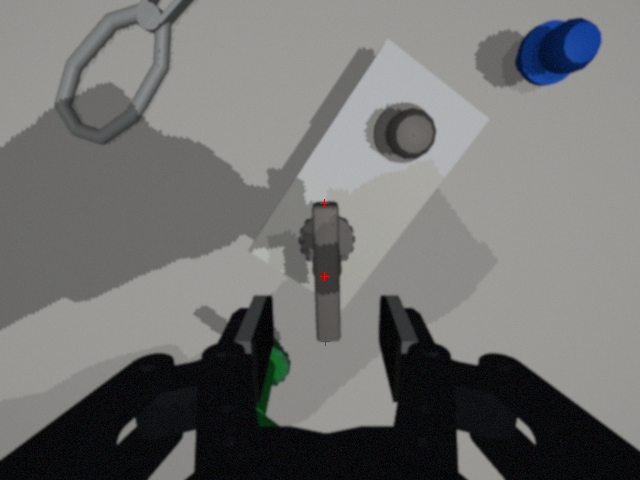

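{"fn": "move_arm", "kwargs": {"plan": [[[0,0,0.8,0,0,0,0],[0,0,0.8,0,0,0,0],[0,0,0.8,0,0,0,0],[0,0,0.8,0,0,0,0],[0,0,0,0,0,0,-1],[0,0,0,0,0,0,-1],[0,0,0,0,0,0,-1],[0,0,0,0,0,0,-1],[0,0,0,0,0,0,-1],[0,0,0,0,0,0,-1]]], "grip_force": 70}}

```text
clock: 14.35
position: [0.4871, -0.2812, 0.0861]
tool_rot: [3.14, -0.001, 0.621]
force: [-0.7, -0.5, 7.1]
grip_width: 0.0128
finger_force: 69.2
```

{"fn": "move_arm", "kwargs": {"plan": [[[0,0,-0.3,0,0,0,-1],[0,0,-0.5,0,0,0,-1],[0,0,-0.8,0,0,0,-1],[0,0,-0.8,0,0,0,-1],[0,0,-0.8,0,0,0,-1],[0,0,-0.8,0,0,0,-1],[0,0,-0.8,0,0,0,-1],[0,0,-0.8,0,0,0,-1],[0,0,-0.4,0,0,0,-1],[0,0,0,0,0,0,-1]]]}}

```text
clock: 15.35
position: [0.4869, -0.2811, 0.2065]
tool_rot: [3.14, -0.001, 0.621]
force: [-0.8, 0.6, -2.9]
grip_width: 0.0128
finger_force: 68.5
```

```bash
cat > go.py <<'E'
from w import *
import sys
s=observe();p=np.array(s['position']);Rt=R.from_euler('xyz',s['tool_rot'])
t=np.array(eval(sys.argv[1]));print(p.round(4),s['tool_rot'].round(4),s['grip_width'],'units',(Rt.inv().apply(t-p)/.02).round(3))
E
python3 go.py '[.5757,.0974,p[2]]'
```

```text
[ 0.4869 -0.2811  0.2065] [ 3.14e+00 -8.00e-04  6.21e-01] 0.01282076727604511 units [ 1.4620e+01 -1.2807e+01 -9.0000e-03]
```

{"fn": "move_arm", "kwargs": {"plan": [[[0.4,-0.35,0,0,0,0,-1],[0.7,-0.613,0,0,0,0,-1],[0.9,-0.788,0,0,0,0,-1],[0.9,-0.788,0,0,0,0,-1],[0.9,-0.788,0,0,0,0,-1],[0.9,-0.788,0,0,0,0,-1],[0.9,-0.788,0,0,0,0,-1],[0.9,-0.788,0,0,0,0,-1],[0.9,-0.788,0,0,0,0,-1],[0.9,-0.788,0,0,0,0,-1]]]}}

```text
clock: 16.35
position: [0.5366, -0.0642, 0.2044]
tool_rot: [-3.14, 0.001, 0.622]
force: [0.6, 0.6, -1.6]
grip_width: 0.0127
finger_force: 68.5
```

{"fn": "move_arm", "kwargs": {"plan": [[[0.9,-0.788,0,0,0,0,-1],[0.9,-0.788,0,0,0,0,-1],[0.9,-0.788,0,0,0,0,-1],[0.9,-0.788,0,0,0,0,-1],[0.9,-0.788,0,0,0,0,-1],[0.9,-0.788,0,0,0,0,-1],[0.7,-0.613,0,0,0,0,-1],[0.22,-0.2,0,0,0,0,-1],[0,0,0,0,0,0,-1],[0,0,0,0,0,0,-1]]]}}

```text
clock: 17.35
position: [0.575, 0.0968, 0.2049]
tool_rot: [3.142, 0.001, 0.62]
force: [-0.7, -0.6, -1.0]
grip_width: 0.0123
finger_force: 68.5
```

```bash
python3 go.py '[.5757,.0974,.1196]'; python3 - <<'E'
from w import *
s=observe();print(s['position'])
f=wrist();im=f['color'][:,:,::-1].copy();p=s['position']
# bore marker & predicted key foot / bar
g=grab_frame('scene');gi=cv2.convertScaleAbs(g['color'][:,:,::-1],alpha=1.2)
x,y=p[0],p[1];zb=p[2]+.019-.095
for n,X in dict(bore=(.5757,.0974,.045),foot=(x,y,zb),collar=(x,y,zb+.03),bar=(x,y,zb+.102)).items():
    print(n,proj(f,X).round(1),proj(g,X).round(1))
cv2.drawMarker(im,tuple(int(round(a)) for a in proj(f,(.5757,.0974,.045))),(0,0,255),0,9,1)
cv2.imwrite('pics/w4.png',hcat(crop(gi,320,150,140,180,3),cv2.resize(im,(380,285))))
E
```

```text
[0.575  0.0968 0.2049] [3.1416e+00 9.0000e-04 6.2040e-01] 0.01231254192368993 units [ 5.200e-02 -3.000e-03  4.265e+00]
[0.57495498 0.09678815 0.20490652]
bore [326.1 218.4] [385.2 276.4]
foot [326.4 252.7] [390.5 241.1]
collar [326.6 270.9] [392.7 227.5]
bar [327.2 347.2] [398.3 191.8]
```

View pics/w4.png

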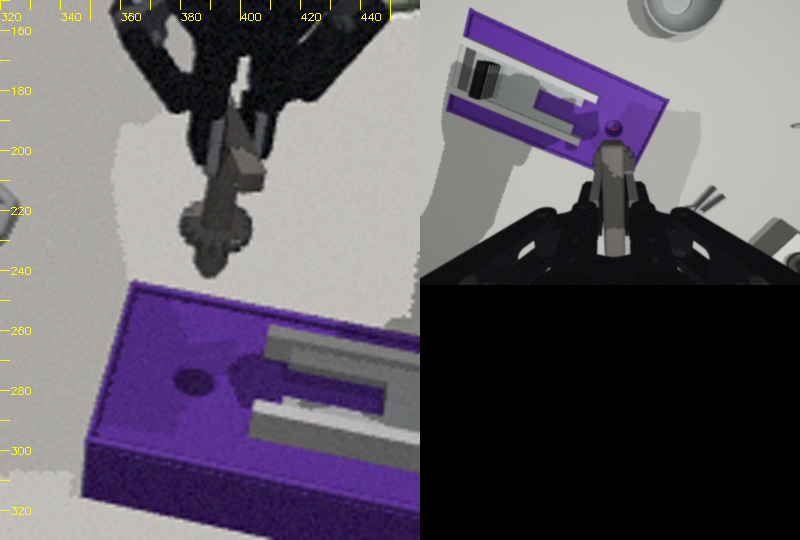

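{"fn": "move_arm", "kwargs": {"plan": [[[0.09,0,0.5,0,0,0,-1],[0,0,0.6,0,0,0,-1],[0,0,0.6,0,0,0,-1],[0,0,0.6,0,0,0,-1],[0,0,0.6,0,0,0,-1],[0,0,0.5,0,0,0,-1],[0,0,0,0,0,0,-1],[0,0,0,0,0,0,-1],[0,0,0,0,0,0,-1],[0,0,0,0,0,0,-1]]]}}

```text
clock: 18.45
position: [0.5771, 0.0987, 0.1378]
tool_rot: [3.141, -0.001, 0.621]
force: [0.1, -0.5, -1.2]
grip_width: 0.0128
finger_force: 68.5
```

{"fn": "move_arm", "kwargs": {"plan": [[[0,0,0.1,0,0,0,-1],[0,0,0.1,0,0,0,-1],[0,0,0.1,0,0,0,-1],[0,0,0.1,0,0,0,-1],[0,0,0.05,0,0,0,-1],[0,0,0.05,0,0,0,-1],[0,0,0,0,0,0,-1],[0,0,0,0,0,0,-1],[0,0,0,0,0,0,-1],[0,0,0,0,0,0,-1]]]}}

```text
clock: 19.45
position: [0.5768, 0.0986, 0.1274]
tool_rot: [3.142, -0.0, 0.621]
force: [-1.5, 0.4, -1.6]
grip_width: 0.013
finger_force: 68.5
```

{"fn": "move_arm", "kwargs": {"plan": [[[-0.03,0,0.1,0,0,0,-1],[0,0,0.15,0,0,0,-1],[0,0,0.15,0,0,0,-1],[0,0,0.15,0,0,0,-1],[0,0,0.15,0,0,0,-1],[0,0,0,0,0,0,-1],[0,0,0,0,0,0,-1],[0,0,0,0,0,0,-1],[0,0,0,0,0,0,-1],[0,0,0,0,0,0,-1]]]}}

```text
clock: 20.45
position: [0.5763, 0.0983, 0.1134]
tool_rot: [3.142, -0.0, 0.621]
force: [0.2, 0.6, -1.9]
grip_width: 0.0124
finger_force: 68.5
```

Foot is 8 mm inside the bore with no contact force; continue.

{"fn": "move_arm", "kwargs": {"plan": [[[0,0,0.15,0,0,0,-1],[0,0,0.15,0,0,0,-1],[0,0,0.15,0,0,0,-1],[0,0,0.15,0,0,0,-1],[0,0,0.15,0,0,0,-1],[0,0,0.15,0,0,0,-1],[0,0,0,0,0,0,-1],[0,0,0,0,0,0,-1],[0,0,0,0,0,0,-1],[0,0,0,0,0,0,-1]]]}}

```text
clock: 21.45
position: [0.5764, 0.0983, 0.0954]
tool_rot: [3.142, -0.0, 0.621]
force: [-0.0, -0.0, -3.3]
grip_width: 0.0125
finger_force: 68.5
```

{"fn": "move_arm", "kwargs": {"plan": [[[0,0,0.06,0,0,0,-1],[0,0,0.06,0,0,0,-1],[0,0,0.05,0,0,0,-1],[0,0,0.05,0,0,0,-1],[0,0,0,0,0,0,-1],[0,0,0,0,0,0,-1],[0,0,0,0,0,0,-1],[0,0,0,0,0,0,-1],[0,0,0,0,0,0,-1],[0,0,0,0,0,0,-1]]]}}

```text
clock: 22.45
position: [0.5765, 0.0983, 0.0911]
tool_rot: [3.141, -0.0, 0.621]
force: [-1.0, -1.0, 4.9]
grip_width: 0.0124
finger_force: 69.3
```

{"fn": "move_arm", "kwargs": {"plan": [[[0,0,0.04,0,0,0,-1],[0,0,0,0,0,0,-1],[0,0,0,0,0,0,-1],[0,0,0,0,0,0,-0.7],[0,0,0,0,0,0,-0.5],[0,0,0,0,0,0,-0.3],[0,0,0,0,0,0,0],[0,0,0,0,0,0,0],[0,0,0,0,0,0,0],[0,0,0,0,0,0,0]]]}}

```text
clock: 23.45
position: [0.5763, 0.0983, 0.09]
tool_rot: [-3.142, 0.0, 0.621]
force: [0.2, 0.4, 0.3]
grip_width: 0.0425
finger_force: 0.0
```

{"fn": "move_arm", "kwargs": {"plan": [[[0,0,-0.5,0,0,0,0],[0,0,-1,0,0,0,0],[0,0,-1,0,0,0,0],[0,0,-1,0,0,0,0],[0,0,-1,0,0,0,0],[0,0,-0.5,0,0,0,-1],[0,0,0,0,0,1,-1],[0,0,0,0,0,1,-1],[0,0,0,0,0,1,-1],[0,0,0,0,0,1,-1]]]}}

```text
clock: 24.45
position: [0.5762, 0.0982, 0.1902]
tool_rot: [-3.142, 0.0, 0.198]
force: [-0.5, -0.1, 0.1]
grip_width: 0.0002
finger_force: 0.0
```

```bash
python3 go.py '[.5383,.2795,.075]'; python3 - <<'E'
from w import *
f=wrist();im=f['color'][:,:,::-1].copy()
for X in ((.5764,.0983,.117),(.5764,.0983,.051)):print(proj(f,X).round(1))
for X in ((21,74,93),(-21,74,93),(21,86,93),(-21,86,93)):
    u=proj(f,case(X));cv2.drawMarker(im,tuple(int(round(a)) for a in u),(0,0,255),0,7,1)
cv2.imwrite('pics/w5.png',im)
E
```

```text
[0.5762 0.0982 0.1902] [-3.1416e+00  2.0000e-04  1.9780e-01] 0.00017638997505695715 units [-0.074 -9.258  5.758]
[325.6 253.9]
[325.5 226. ]
```

View pics/w5.png

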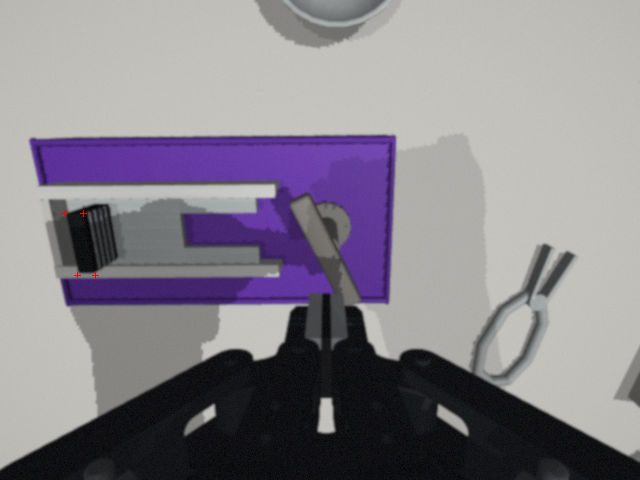

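{"fn": "move_arm", "kwargs": {"plan": [[[0,-0.93,0,0,0,0,-1],[0,-0.93,0,0,0,0,-1],[0,-0.93,0,0,0,0,-1],[0,-0.93,0,0,0,0,-1],[0,-0.93,0,0,0,0,-1],[0,-0.93,0,0,0,0,-1],[0,-0.93,0,0,0,0,-1],[0,-0.93,0,0,0,0,-1],[0,-0.93,0,0,0,0,-1],[-0.07,-0.93,0,0,0,0,-1]]]}}

```text
clock: 25.5
position: [0.5373, 0.281, 0.1901]
tool_rot: [-3.142, 0.0, 0.204]
force: [0.4, 0.1, -0.3]
grip_width: -0.0002
finger_force: 0.0
```

{"fn": "move_arm", "kwargs": {"plan": [[[0,0,0,0,0,0,-1],[0,0,0.8,0,0,0,-1],[0,0,0.8,0,0,0,-1],[0,0,0.8,0,0,0,-1],[0,0,0.8,0,0,0,-1],[0,0,0.8,0,0,0,-1],[0,0,0.8,0,0,0,-1],[0,0,0.8,0,0,0,-1],[0,0,0.1,0,0,0,-1],[0,0,0,0,0,0,-1]]]}}

```text
clock: 26.5
position: [0.5375, 0.28, 0.0759]
tool_rot: [3.141, 0.001, 0.202]
force: [0.5, 0.0, -0.2]
grip_width: 0.0001
finger_force: 0.0
```

{"fn": "move_arm", "kwargs": {"plan": [[[0,0.3,0,0,0,0,-1],[0,0.4,0,0,0,0,-1],[0,0.4,0,0,0,0,-1],[0,0.4,0,0,0,0,-1],[0,0.4,0,0,0,0,-1],[0,0.4,0,0,0,0,-1],[0,0.4,0,0,0,0,-1],[0,0.4,0,0,0,0,-1],[0,0.3,0,0,0,0,-1],[0,0,0,0,0,0,-1]]]}}

```text
clock: 27.5
position: [0.5514, 0.2122, 0.076]
tool_rot: [3.141, 0.001, 0.201]
force: [-0.4, 0.0, -0.4]
grip_width: 0.0002
finger_force: 0.0
```

{"fn": "move_arm", "kwargs": {"plan": [[[0,0.1,0,0,0,0,-1],[0,0.1,0,0,0,0,-1],[0,0.05,0,0,0,0,-1],[0,0.05,0,0,0,0,-1],[0,0,0,0,0,0,-1],[0,0,0,0,0,0,-1],[0,0,0,0,0,0,-1],[0,0,0,0,0,0,-1],[0,0,0,0,0,0,-1],[0,0,0,0,0,0,-1]]]}}

```text
clock: 28.5
position: [0.5525, 0.2077, 0.0761]
tool_rot: [-3.142, -0.0, 0.202]
force: [-2.0, 0.0, -0.8]
grip_width: 0.0002
finger_force: 0.7
```

{"fn": "move_arm", "kwargs": {"plan": [[[0,0.1,0,0,0,0,-1],[0,0,0,0,0,0,-1],[0,0.05,0,0,0,0,-1],[0,0,0,0,0,0,-1],[0,0.05,0,0,0,0,-1],[0,0,0,0,0,0,-1],[0,0.05,0,0,0,0,-1],[0,0,0,0,0,0,-1],[0,0,0,0,0,0,-1],[0,0,0,0,0,0,-1]]]}}

```text
clock: 29.5
position: [0.553, 0.2052, 0.0762]
tool_rot: [-3.139, -0.001, 0.204]
force: [-3.8, 12.9, -2.9]
grip_width: -0.0003
finger_force: 6.9
```

{"fn": "move_arm", "kwargs": {"plan": [[[0,0.1,0,0,0,0,-1],[0,0,0,0,0,0,-1],[0,0.05,0,0,0,0,-1],[0,0,0,0,0,0,-1],[0,0,0,0,0,0,-1],[0,0,0,0,0,0,-1],[0,0,0,0,0,0,-1],[0,0,0,0,0,0,-1],[0,0,0,0,0,0,-1],[0,0,0,0,0,0,-1]]]}}

```text
clock: 30.5
position: [0.5531, 0.2049, 0.0763]
tool_rot: [-3.136, -0.001, 0.206]
force: [-7.2, 26.3, -3.3]
grip_width: -0.0003
finger_force: 13.2
```

{"fn": "move_arm", "kwargs": {"plan": [[[0,-0.5,0,0,0,0,-1],[0,-0.5,0,0,0,0,-1],[0,0,-1,0,0,0,-1],[0,0,-1,0,0,0,-1],[0,0,-1,0,0,0,-1],[0,0,-1,0,0,0,-1],[0,0,-1,0,0,0,-1],[0,0,-1,0,0,0,-1],[0,0,0,0,0,0,-1],[0,0,0,0,0,0,-1]]]}}

```text
clock: 31.5
position: [0.5502, 0.2193, 0.1962]
tool_rot: [3.141, -0.001, 0.202]
force: [0.5, -0.3, -0.8]
grip_width: -0.0001
finger_force: 0.0
```

```bash
python3 - <<'E'
from w import *
f=wrist();im=f['color'][:,:,::-1].copy()
for c,t in(((0,0,255),70),((0,255,0),65)):
  for X in ((26,-30-t,61),(-26,-30-t,61),(26,105-t,61),(-26,105-t,61)):
    u=proj(f,case(X));cv2.drawMarker(im,tuple(int(round(a)) for a in u),c,0,7,1)
cv2.imwrite('pics/w6.png',im)
E
```

```text
(no output)
```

View pics/w6.png

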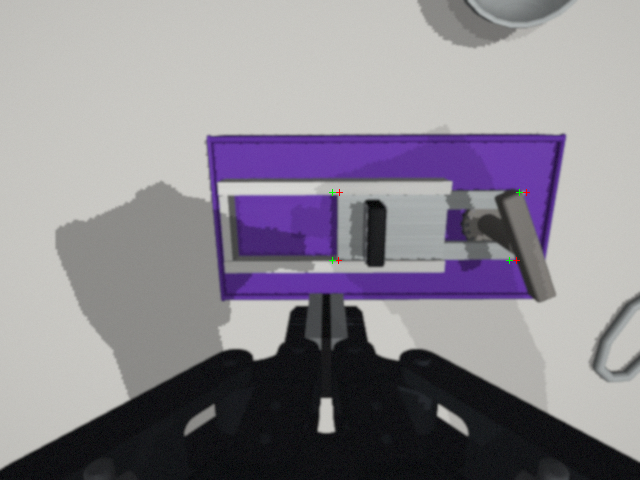

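The plate's back edge lies at x≈338, on the red markers for 70 mm of travel. The fork is round the key's shank, over the collar, and the arm is clear.

```bash
python3 -c "
from workcell import *
print(job_done())"
```

```text
the job is handed in; nothing more can be done
None
```

I pushed the lock slide to its open stop, seated the key in the case's bore and released it, then pushed the slide home over its collar and handed the job in at about 32 s of the 64 s limit; no verdict was returned.

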